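# Slide the gauge bar home against the hidden stop

### The job

Pick up the strap-length gauge bar by its wooden handle and slide it, round nose first, into the slot of the wooden gauge block. Push it in until you feel it come up firmly against the stop hidden inside; the stop is set to a different depth each time and the slot has some drag, so go by feel, press it home firmly but do not ram it. Let go and leave the bar lying in the slot against its stop, without disturbing the things around.

Things in the scene. Friction and masses are not known exactly. Their poses are not given: they have to be found in the camera images.
- gauge_bar: Loose flat smooth steel bar, 0.10-0.17 kg, with an upright dark wooden handle at its rear; starts flat on the bench, handle up. Origin: underside, below the grip point; x along the blade to the nose, z up. Blade 20 wide (y), 10 thick, x -24 to 125; its end is half-round in plan, radius 10. Centre of mass about 40 ahead of the origin: grip well (some 40 N).
- bar_grip (a point): Grip point on the bar's handle, to be grasped from above across its 14 mm width: 32 mm above the bar's underside (the blade below is wider); axes as the bar's. The handle runs from 22 behind this point to 14 ahead, 9 to 46 high. There a steel finger guard (5 thick, 34 wide, up to 44) stands across the bar; the fingers push against it when they slip forward on the handle.
- bar_nose (a point): Centre of the bar's half-round nose, 10 mm behind its foremost point, half-way up the thickness: 115 mm ahead of the grip point, 5 mm above the underside; axes as the bar's.
- gauge_block: Fixed wooden block with an aluminium cover, x 0 to 120, y -35 to 80, 40 high (a pivot screw head on top: 44). Origin: on the bench under the middle of the slot mouth; x runs into the slot, z up. Blind slot along x at y = 0: 22 wide, 12 high, floor at z = 14. A bed 40 wide, level with the slot floor, sticks out 30 in front of the mouth; flared cheeks on its last 13 mm open to about 30.
- slot_mouth (a point): Middle of the slot mouth on the slot floor: 14 mm above the bench, at the front face of the block; axes as the block's (x into the slot). From 12 to 20 mm inside the mouth a sprung ball in the slot's ceiling presses on the bar: some 2 to 5 N of drag from there on.
- stop: Rigid steel back stop hidden in the block, swung to a new setting each time, fixed during the work. Origin: its pivot, 60 mm left of the slot's line and 75 behind the mouth; it does not tell where the face crosses the slot. The nose's tip meets it 47 to 87 inside the mouth, felt as resistance rising sharply above the drag. A firm press is 6 to 15 N; over 25 N overloads it: creep at about 10 mm/s.
- thread_spool: Bystander: upright thread spool of pale thread, 36x55x70. Origin: centre of its underside.
- wax: Bystander: block of beeswax, 36x58x20. Origin: centre of its underside.
- jar: Bystander: small round dye jar, 43 across, 50 high. Origin: centre of its underside.
Things that resemble listed ones, but are neither listed nor needed, are in the scene too. There is more than one size of the gauge_bar; the job needs the larger.

How it is judged (in metres and radians):
On the way, in this order (a step that is already met when the one before it is completed fails the run):
1. the bar's nose is in the slot (x of bar_nose in the frame of slot_mouth above 0.005 m and y of bar_nose in the frame of slot_mouth between -0.005 and 0.005 m and height (world z) of bar_nose below 0.026 m), for 0.1 s.
2. the bar is pressed against the hidden stop with at least 4 N (contact force between gauge_bar and stop above 4 N), for 0.15 s.
At the end, for the whole second after the job is handed in: The bar lies in the slot, in line with it and level within 0.1 rad, its nose within 3 mm of the hidden stop's face, released and at rest (x of bar_nose in the frame of stop above -0.021 m and y of bar_nose in the frame of slot_mouth between -0.004 and 0.004 m and x of bar_nose in the frame of slot_mouth above 0.03 m and angle between the x axis of gauge_bar and the x axis of gauge_block, either way round below 0.1 rad and angle between gauge_bar's own z axis and vertical below 0.1 rad and height (world z) of bar_nose between 0.012 and 0.027 m and linear speed of gauge_bar below 0.01 m/s); the robot touches nothing.
It fails at once if the stop is loaded with more than 25 N (contact force between gauge_bar and stop above 25 N).
It fails at once if the spool is moved by more than 20 mm (distance of thread_spool from where it was at the start of the episode above 0.02 m).
It fails at once if the beeswax is moved by more than 20 mm (distance of wax from where it was at the start of the episode above 0.02 m).
It fails at once if the dye jar is moved by more than 20 mm (distance of jar from where it was at the start of the episode above 0.02 m).
It also fails if it takes over 72 s, if anything falls off the work surface, if the arm or the gripper's body presses on something with over 40 N, if the wrist force passes 120 N, or if a joint passes its speed limit or range.

### The arm

A 6-joint arm with a two-finger parallel gripper is mounted at the origin on a cart in front of the work surface, level with it; the furniture and walls round the work are solid. World frame = base frame: x ahead of the robot, y to its left, z up, the work surface at z = 0. Lengths are in mm, angles in rad, forces in N, time in s.
With the tool pointing down it reaches from about 275 to 775 mm from the base axis. Payload 14.6 kg.
Tool frame: the origin (TCP) lies at the very end of the fingers, on their centre line; the grasp point (between the pads) lies 19 mm behind it; z points along the fingers, y is the line along which they close (so a half turn about z gives the same grasp; the last joint's range is limited). The gripper opens to 85 mm and grips with 20 to 120 N. Pads are 22 mm wide; open, the fingers measure 114 mm over their backs; the gripper's body (76 mm by 85 mm) begins 54 mm behind the grasp point. The pads swing forward as they close: fully open they stand 13 mm farther back than shut.
Start: joints at [-1.36, 0.263, -0.048, 1.259, 0, 1.415], TCP at [187.785, -490.271, 231.278] pointing down, gripper open.
Joint ranges: [-2.65, 2.65], [-0.89, 1.7], [-1.18, 1.37], [-2.13, 2.11], [-1.35, 1.29], [-3.14, 3.14]. Speed limits (rad/s): [1.89, 1.89, 2.57, 2.79, 3.14, 3.14].

### API

Orientations are given as a 3x3 rotation matrix whose columns are the frame's x, y, z axes.
In Python, from rig import manip, viewer gives the robot as it stands. The module is installed in compiled form; this text tells all that it offers.
- The arm moves only by the tool send_rows, never from a script. Its argument "rows" is a list of rows, each a list of 6 numbers: the shift along the world's x, y, z in cm, then the turn, a rotation vector about the world's x, y, z in degrees. In form: [[dx, dy, dz, wx, wy, wz], ...]. A call has exactly 8 rows; each row is the pose to reach, as a shift and turn from the pose commanded when the call began; what a row does not reach only later rows make up. A row lasts 1/12 s, in which the tool goes at most 41.7 mm and 7.16 degrees, less where a joint would pass 70% of its speed; a pose out of reach is approached as far as the arm can. A call with a gripper value outside its range is refused whole. "grip" is the finger opening in cm, from 0 to 8.54, set as the call begins (left out, the last holds). The fingers move at their own pace and stop on an object; "grip_force" is the grip in N (left out, the last holds). Time passes only in rows, so rows that repeat a pose let the fingers close, or fill a call up. It gives the time, the measured TCP pose, the force, the opening and the grip force at its end, in the units of the state.
- manip.read_state(): the state, without advancing time (a new reading comes with each control period).
- viewer.camera(name): name is "scene" or "top" or "wrist"; returns the picture (384x512x3 uint8, red, green, blue); there is no depth.
- viewer.get_calibration(name): a dict with "camera_matrix" (3x3 intrinsics, pixels), "D" ([k1, k2, p1, p2, k3] as OpenCV has them; the pictures are not rectified), "T" (4x4, takes a point from camera to world coordinates). Camera axes: x right, y down, z forward; pixel columns grow to the right and rows downward; lengths in mm; the calibration is good to about 2 mm. A picture is of the moment at which its call begins: read the wrist's pose just before it. get_calibration takes no time and is no camera call; for the wrist camera it gives the pose at the moment of the call.
- manip.close_job(): hands the job in; it is judged then, once.
The state is a dict: "time": time; "joint_positions": joint angles; "joint_velocities": joint speeds; "joint_efforts": joint torques, N m; "tcp_pos": TCP position; "orientation": TCP orientation; "force": force on the tool from outside, world axes, zero at the start; "torque": the same for the moment, N m; "opening": finger opening in mm; "grip_force": force on a finger pad.
Only numpy, scipy, OpenCV 4.12 (cv2) and the standard library are available. Lean on these libraries where they do the work, as an engineer would, in place of code of your own. Each camera call takes 0.05 s, during which the arm holds its last target. There are 200 camera calls.

## Working session

There is one attempt and no reset: what is moved stays moved. The work goes in short steps, Python scripts to look and compute and a tool call to move; the robot and the scene stay as the last step left them, time stands still between calls to the robot, and variables do not carry over. Pictures are saved under pics/ and viewed, at most 10 in all, crops included, and the job is handed in when it is done.

Besides the shell and the picture viewer there is one more tool, called after ">>>" as a command line: name --pt "numbers of a row" for each row, then --argument value for the rest. send_rows: Moves the arm, as the interface text tells. Its arguments: {"type":"object","properties":{"rows":{"type":"array","items":{"type":"array","items":{"type":"number"}}},"grip":{"type":"number"},"grip_force":{"type":"number"}},"required":["rows"]}

```bash
mkdir -p pics; cat > h.py <<'E'
import numpy as np, cv2
from rig import manip, viewer
def ray(name,px,z,cal=None):
    c=cal or viewer.get_calibration(name)
    K=np.array(c["camera_matrix"],float);D=np.array(c["D"],float);T=np.array(c["T"],float)
    u=cv2.undistortPoints(np.array(px,float).reshape(-1,1,2),K,D).reshape(-1,2)
    d=np.c_[u,np.ones(len(u))]@T[:3,:3].T;o=T[:3,3]
    z=np.broadcast_to(z,len(u))
    return o+d*((z-o[2])/d[:,2])[:,None]
def proj(name,P,cal=None):
    c=cal or viewer.get_calibration(name)
    T=np.linalg.inv(np.array(c["T"],float))
    return cv2.projectPoints(np.array(P,float).reshape(-1,3),cv2.Rodrigues(T[:3,:3])[0],T[:3,3],np.array(c["camera_matrix"],float),np.array(c["D"],float))[0].reshape(-1,2)
def save(name,f):
    im=viewer.camera(name); cv2.imwrite(f,im[:,:,::-1]); return im
E
python3 - <<'E'
from h import *
a=save("top","pics/top0.png");b=save("scene","pics/scene0.png")
for n in("top","scene"):
    c=viewer.get_calibration(n);print(n,np.round(c["T"],2).tolist(),np.round(c["camera_matrix"],0).tolist())
print(manip.read_state())
cv2.imwrite("pics/both.png",cv2.resize(a[:,:,::-1],(800,600)))
E
```

```text
top [[0.02, -0.97, 0.23, 345.11], [-1.0, -0.01, 0.0, 15.7], [0.0, -0.23, -0.97, 1183.69], [0.0, 0.0, 0.0, 1.0]] [[462.0, 0.0, 255.0], [0.0, 462.0, 190.0], [0.0, 0.0, 1.0]]
scene [[-0.83, -0.35, 0.44, -27.38], [-0.56, 0.53, -0.64, 911.48], [-0.01, -0.77, -0.64, 952.46], [0.0, 0.0, 0.0, 1.0]] [[424.0, 0.0, 250.0], [0.0, 424.0, 186.0], [0.0, 0.0, 1.0]]
{'time': 0.1, 'joint_positions': array([-1.36027256e+00,  2.63488295e-01, -4.88836801e-02,  1.25940084e+00,
       -4.06792141e-05,  1.41550392e+00]), 'joint_velocities': array([ 0.00024231, -0.0019923 ,  0.00072016,  0.00016859, -0.00046152,
        0.00049538]), 'joint_efforts': array([ 2.92873694e-03, -6.38576603e+01,  3.85065615e+01,  1.00145180e-02,
       -4.66263077e-05, -4.83698841e-06]), 'tcp_pos': array([ 187.73274338, -490.01519345,  230.86259441]), 'orientation': array([[ 9.33832126e-01,  3.57711477e-01, -2.43839416e-04],
       [ 3.57711543e-01, -9.33831653e-01,  9.46425814e-04],
       [ 1.10842411e-04, -9.71027004e-04, -9.99999522e-01]]), 'force': array([-0.28976187,  0.48083316, -0.22847289]), 'torque': array([ 0.01269564,  0.01567992, -0.00854262]), 'grip_force': 0.0, 'opening': 85.5387511222527}
```

View pics/both.png

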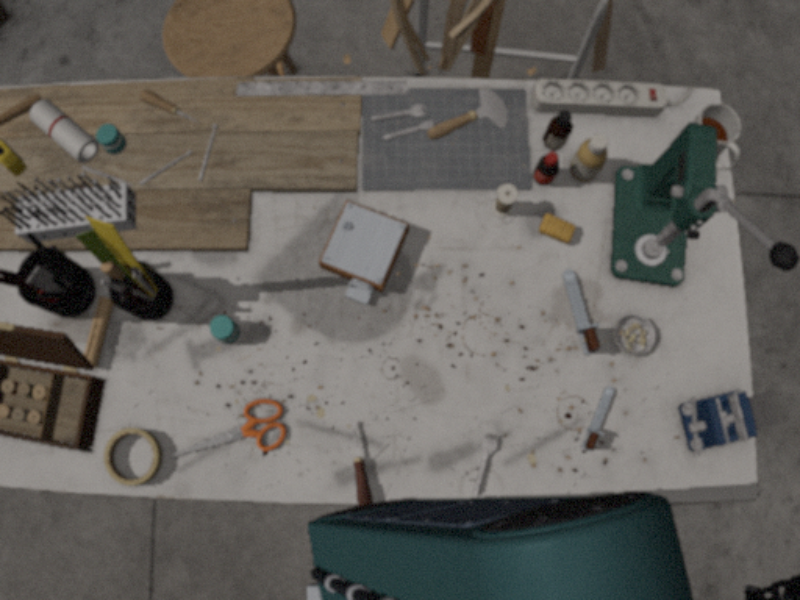

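View pics/scene0.png

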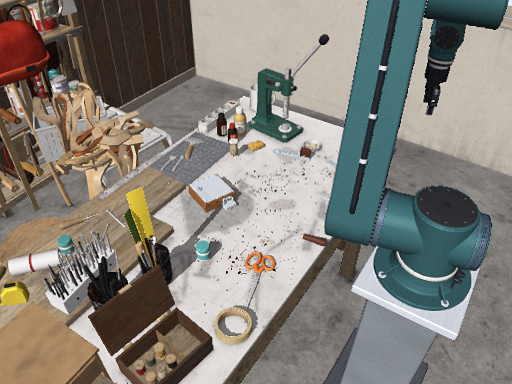

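The top view (800x600) shows the larger bar at about (570,275) for the nose and (593,345) for the handle. The smaller one is near (600,415). The block is at (365,245), with its bed pointing down at (358,292). Next I'll get rough world positions.

```bash
python3 - <<'E'
from h import *
s=512/800
def w(p,z): return np.round(ray("top",np.array(p)*s,z),1).tolist()
print("bar nose tip, guard, handle end",w([[569,271],[586,327]],10),w([[594,348]],46))
print("small",w([[611,388],[600,432]],10))
print("block top corners",w([[351,203],[410,235],[380,288],[320,258]],40))
print("bed",w([[346,297],[369,302]],14))
print("spool,wax,jar",w([[505,185],[557,228],[224,328]],[70,20,50]))
E
```

```text
bar nose tip, guard, handle end [[668.1, -269.0, 10.0], [571.6, -294.3, 10.0]] [[530.3, -296.7, 46.0]]
small [[469.6, -333.0, 10.0], [397.4, -311.9, 10.0]]
block top corners [[772.5, 102.3, 40.0], [717.3, 2.4, 40.0], [625.9, 50.3, 40.0], [675.4, 150.4, 40.0]]
bed [[616.1, 107.3, 14.0], [608.1, 68.8, 14.0]]
spool,wax,jar [[797.5, -153.6, 70.0], [741.2, -249.1, 20.0], [553.4, 300.3, 50.0]]
```

>>> send_rows --pt "4 2 0 0 0 -1" --pt "8 4 0 0 0 -2" --pt "12 6 0 0 0 -3" --pt "16 8 0 0 0 -4" --pt "20 10 0 0 0 -5" --pt "24 12 0 0 0 -6" --pt "28 15 0 0 0 -6" --pt "32 17 0 0 0 -6"

```text
time: 0.77
tcp_pos: [483.6, -332.9, 231.1]
orientation: [[0.966, 0.258, -0.0], [0.258, -0.966, 0.0], [-0.0, -0.0, -1.0]]
force: [-0.3, -0.1, -1.1]
opening: 85.4
grip_force: 0.0
```

>>> send_rows --pt "3 2 1 0 0 0" --pt "3 2 1 0 0 0" --pt "3 2 1 0 0 0" --pt "3 2 1 0 0 0" --pt "3 2 1 0 0 0" --pt "3 2 1 0 0 0" --pt "3 2 1 0 0 0" --pt "3 2 1 0 0 0"

```text
time: 1.43
tcp_pos: [511.6, -315.2, 241.3]
orientation: [[0.966, 0.257, -0.0], [0.257, -0.966, 0.0], [-0.0, -0.0, -1.0]]
force: [0.0, 0.4, 0.8]
opening: 84.9
grip_force: 0.0
```

```bash
python3 - <<'E'
from h import *
s=manip.read_state();c=viewer.get_calibration("wrist")
a=save("wrist","pics/w1.png")
print(s["time"],s["tcp_pos"],np.round(s["orientation"],3).tolist(),s["force"],np.round(c["T"],3).tolist(),c["camera_matrix"][0][0])
import pickle;pickle.dump(c,open("w1.pkl","wb"))
E
```

```text
1.4333 [ 511.60285246 -315.17649609  241.32346355] [[0.966, 0.257, -0.0], [0.257, -0.966, 0.0], [-0.0, -0.0, -1.0]] [0.00820301 0.39059212 0.84641758] [[0.256, -0.919, -0.298, 587.498], [-0.967, -0.244, -0.08, -294.61], [0.001, 0.308, -0.951, 383.218], [0.0, 0.0, 0.0, 1.0]] 280.7798970671844
```

View pics/w1.png

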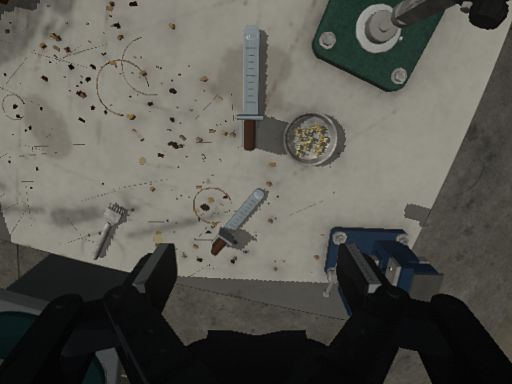

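The wrist view shows the bar with its nose tip at (252,25), guard at (250,117) and handle end at (249,150). An eyelet dish sits to its right at (312,138), which may be close to the right finger.

```bash
python3 - <<'E'
from h import *
import pickle;c=pickle.load(open("w1.pkl","rb"))
im=cv2.imread("pics/w1.png");hsv=cv2.cvtColor(im,cv2.COLOR_BGR2HSV)
# handle brown
m=cv2.inRange(hsv,(0,90,20),(20,255,160))[100:170,225:275]
ys,xs=np.nonzero(m);print("handle px",xs.min()+225,xs.max()+225,ys.min()+100,ys.max()+100,len(xs), [(y+100,int(xs[ys==y].min()+225),int(xs[ys==y].max()+225)) for y in range(18,52,4) if (ys==y).any()])
# blade: bluish
m2=cv2.inRange(hsv,(95,30,110),(125,255,255))[15:135,235:275]
ys2,xs2=np.nonzero(m2)
print([(y+15,int(xs2[ys2==y].min()+235),int(xs2[ys2==y].max()+235)) for y in range(0,115,8) if (ys2==y).any()], ys2.min()+15)
print(ray("wrist",[[252,24.5],[250,113]],10,c).round(1).tolist(),ray("wrist",[[249,122],[249,150]],46,c).round(1).tolist())
print("guard top ends",ray("wrist",[[237,117],[264,117]],44,c).round(1).tolist())
print("dish edge L,R",ray("wrist",[[284,138],[339,138]],[20,20],c).round(1).tolist())
E
```

```text
handle px 225 274 120 165 337 [(122, 244, 254), (126, 244, 253), (130, 244, 253), (134, 225, 253), (138, 244, 253), (142, 244, 253), (146, 244, 253)]Traceback (most recent call last):
  File "<stdin>", line 10, in <module>
    return umr_minimum(a, axis, None, out, keepdims, initial, where)
ValueError: zero-size array to reduction operation minimum which has no identity
```

```bash
python3 - <<'E'
from h import *
import pickle;c=pickle.load(open("w1.pkl","rb"))
im=cv2.imread("pics/w1.png")
for y in (32,50,70,90,110):
    g=im[y,236:270].astype(int); print(y,(g[:,0]-g[:,2]).tolist())
print("tip",im[18:32,252].tolist())
print(ray("wrist",[[252,24.5],[250,113]],10,c).round(1).tolist(),"handle",ray("wrist",[[249,122],[249,150]],46,c).round(1).tolist())
print("handle w",ray("wrist",[[243.5,130],[254,130],[243.5,146],[254,146]],46,c).round(1).tolist())
print("guard top ends",ray("wrist",[[237,117],[264,117]],44,c).round(1).tolist())
print("dish edge L,R",ray("wrist",[[284,138],[339,138]],[20,20],c).round(1).tolist())
E
```

```text
32 [-12, -13, -14, -13, -13, -14, -14, -1, 9, 9, 9, 9, 9, 9, 7, 9, 7, 8, 8, 9, 9, 8, 8, 4, -8, -8, -9, -6, -8, -12, -14, -14, -13, -13]
50 [-15, -16, -15, -15, -15, -15, -15, 3, 9, 8, 8, 8, 8, 8, 9, 7, 9, 8, 8, 8, 8, 8, 8, -1, -9, -8, -9, -8, -8, -8, -10, -14, -15, -16]
70 [-15, -15, -15, -15, -16, -17, -14, 11, 9, 8, 7, 7, 7, 8, 8, 9, 10, 8, 8, 8, 7, 8, 7, -6, -9, -9, -9, -8, -9, -9, -12, -16, -16, -15]
90 [-15, -15, -16, -16, -17, -16, -13, 9, 8, 9, 8, 7, 8, 8, 7, 8, 9, 8, 8, 8, 9, 7, 2, -8, -9, -8, -8, -9, -9, -12, -17, -16, -15, -14]
110 [-14, -14, -14, -13, -15, -16, -12, 9, 11, 7, 8, 7, 8, 7, 7, 9, 8, 7, 9, 8, 8, 9, -3, -10, -8, -7, -8, -7, -9, -10, -15, -17, -14, -15]
tip [[130, 140, 143], [130, 140, 143], [129, 141, 143], [131, 140, 144], [131, 140, 144], [130, 140, 143], [131, 137, 136], [131, 131, 122], [131, 130, 123], [132, 131, 124], [131, 132, 123], [129, 129, 121], [130, 130, 121], [129, 130, 121]]
[[671.8, -267.2, 10.0], [570.8, -291.0, 10.0]] handle [[562.1, -292.8, 46.0], [530.1, -301.0, 46.0]]
handle w [[551.5, -288.8, 46.0], [554.7, -300.8, 46.0], [533.1, -293.4, 46.0], [536.3, -305.6, 46.0]]
guard top ends [[564.0, -277.7, 44.0], [572.1, -308.3, 44.0]]
dish edge L,R [[552.3, -341.1, 20.0], [570.9, -409.8, 20.0]]
```

>>> send_rows --pt "0.8 0.4 -2 0 0 -0.3" --pt "1.6 0.8 -4 0 0 -0.6" --pt "2.4 1.2 -6 0 0 -0.9" --pt "3.2 1.5 -9 0 0 -1.2" --pt "3.8 1.9 -12 0 0 -1.2" --pt "3.8 1.9 -14 0 0 -1.2" --pt "3.8 1.9 -14 0 0 -1.2" --pt "3.8 1.9 -14 0 0 -1.2" --grip 3.2 --grip_force 45

```text
time: 2.15
tcp_pos: [549.7, -295.6, 101.2]
orientation: [[0.971, 0.238, -0.001], [0.238, -0.971, 0.001], [-0.001, -0.001, -1.0]]
force: [0.7, 0.1, 0.5]
opening: 32.1
grip_force: 0.0
```

```bash
python3 - <<'E'
from h import *
import pickle
s=manip.read_state();c=viewer.get_calibration("wrist")
a=save("wrist","pics/w2.png")
print(s["time"],s["tcp_pos"],s["opening"],np.degrees(np.arctan2(s["orientation"][1,0],s["orientation"][0,0])))
pickle.dump(c,open("w2.pkl","wb"))
E
```

```text
2.15 [ 549.70779862 -295.59904257  101.15965335] 32.12527700360913 13.745463693866256
```

View pics/w2.png

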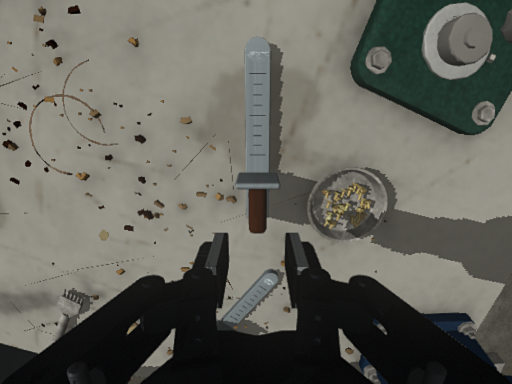

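The close view shows the bar upright in the image, on axis at u≈257. The nose tip is at (257,38) and the handle spans (257,190) to (258,233). The fingers are centred at u≈257 and clear of the dish at u≥307.

```bash
python3 - <<'E'
from h import *
import pickle;c=pickle.load(open("w2.pkl","rb"))
t=ray("wrist",[[257.3,38],[256.6,172]],10,c);h=ray("wrist",[[257.5,190],[257.7,232.5]],46,c)
print(t.round(1).tolist(),h.round(1).tolist())
d=t[0]-h[1];d=d[:2]/np.hypot(*d[:2]);print(np.degrees(np.arctan2(d[1],d[0])),t[0][:2]-125*d,h.mean(0)[:2]+4*d)
print("dish L",ray("wrist",[[307,202]],20,c).round(1))
E
```

```text
[[670.6, -266.5, 10.0], [569.3, -290.7, 10.0]] [[565.0, -292.4, 46.0], [531.4, -300.8, 46.0]]
13.855068945972649 [ 549.28084901 -296.41736616] [ 552.05134722 -295.6727235 ]
dish L [[ 556.5 -337.8   20. ]]
```

>>> send_rows --pt "0 0 -2 0 0 0" --pt "0 0 -4 0 0 0" --pt "0 0 -6 0 0 0" --pt "0 0 -7.5 0 0 0" --pt "0 0 -8.5 0 0 0" --pt "0 0 -8.5 0 0 0" --pt "0 0 -8.5 0 0 0" --pt "0 0 -8.5 0 0 0"

```text
time: 2.87
tcp_pos: [550.9, -296.3, 17.8]
orientation: [[0.971, 0.238, 0.002], [0.238, -0.971, -0.001], [0.001, 0.002, -1.0]]
force: [0.8, -0.4, 0.3]
opening: 32.3
grip_force: 0.0
```

>>> send_rows --pt "0 0 0 0 0 0" --pt "0 0 0 0 0 0" --pt "0 0 0 0 0 0" --pt "0 0 0 0 0 0" --pt "0 0 0 0 0 0" --pt "0 0 0 0 0 0" --pt "0 0 0 0 0 0" --pt "0 0 0 0 0 0" --grip 0.5 --grip_force 45

```text
time: 3.53
tcp_pos: [550.8, -296.1, 17.5]
orientation: [[0.971, 0.238, 0.002], [0.238, -0.971, -0.001], [0.001, 0.002, -1.0]]
force: [-1.2, 0.2, 7.5]
opening: 13.4
grip_force: 44.7
```

>>> send_rows --pt "0 0 1 0 0 0" --pt "0 0 3 0 0 0" --pt "0 0 5 0 0 0" --pt "-0.5 1 8 0 0 0" --pt "-1 3 11 0 0 -1" --pt "-1.5 6 13.2 0 0 -3" --pt "-2 9 13.2 0 0 -6" --pt "-2.5 12 13.2 0 0 -10"

```text
time: 4.2
tcp_pos: [525.4, -175.0, 150.6]
orientation: [[0.998, 0.063, 0.003], [0.063, -0.998, -0.001], [0.003, 0.002, -1.0]]
force: [0.7, 1.0, -2.3]
opening: 13.2
grip_force: 44.1
```

>>> send_rows --pt "-0.6 3 0 0 0 -3" --pt "-1.2 6 0 0 0 -6" --pt "-1.8 9 0 0 0 -9" --pt "-2.4 12 0 0 0 -12" --pt "-3 15 0 0 0 -15" --pt "-3.6 18 0 0 0 -18" --pt "-4.2 21 0 0 0 -21" --pt "-4.8 24 0 0 0 -24"

```text
time: 4.87
tcp_pos: [458.2, -33.9, 149.1]
orientation: [[0.961, -0.275, 0.011], [-0.275, -0.961, 0.043], [-0.001, -0.044, -0.999]]
force: [0.7, -1.2, -1.8]
opening: 13.2
grip_force: 44.4
```

>>> send_rows --pt "-0.4 3 0 0 0 -2" --pt "-0.8 6 0 0 0 -4" --pt "-1.2 9 0 0 0 -6" --pt "-1.4 10.5 0 0 0 -7" --pt "-1.4 11 0 0 0 -7" --pt "-1.4 11 0 0 0 -7" --pt "-1.4 11 0 0 0 -7" --pt "-1.4 11 0 0 0 -7"

```text
time: 5.53
tcp_pos: [404.1, -41.5, 148.5]
orientation: [[0.937, -0.348, 0.024], [-0.349, -0.935, 0.07], [-0.002, -0.074, -0.997]]
force: [-0.6, -0.5, -2.2]
opening: 13.1
grip_force: 44.4
```

```bash
python3 - <<'E'
from h import *
import pickle
s=manip.read_state();c=viewer.get_calibration("wrist")
a=save("wrist","pics/w3.png")
print(s["time"],s["tcp_pos"],s["opening"],s["force"],np.degrees(np.arctan2(s["orientation"][1,0],s["orientation"][0,0])))
pickle.dump((c,s),open("w3.pkl","wb"))
E
```

```text
5.5333 [404.085325   -41.46860509 148.51973163] 13.103952533076722 [-0.58308605 -0.5120508  -2.24995701] -20.406677008237033
```

View pics/w3.png

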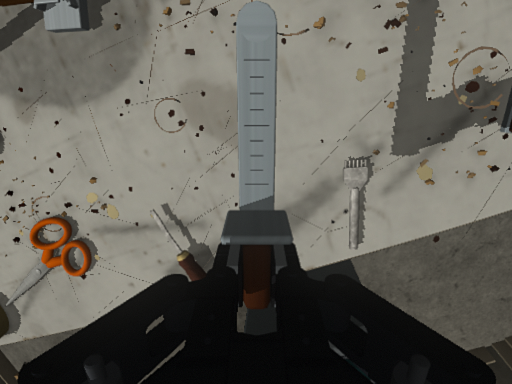

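The view shows the bar held straight, with the block's bed at the upper left (65,15). The arm stopped short and tilted, so I'll check the joints.

```bash
python3 - <<'E'
from h import *
s=manip.read_state();print(np.round(s["joint_positions"],3),np.round(s["joint_velocities"],3),np.round(s["joint_efforts"],1),np.round(s["orientation"],3).tolist())
E
```

```text
[-0.357  0.102 -0.494  0.977  0.074  3.141] [ 0.001  0.007  0.006 -0.001 -0.    -0.001] [ -0.6 -44.9  36.3  -0.3   0.3  -0. ] [[0.937, -0.348, 0.024], [-0.349, -0.935, 0.07], [-0.002, -0.074, -0.997]]
```

Joint 6 is at its 3.14 limit; the relation is heading = j1 − j6 + π. I'll turn the bar the long way round in free air.

>>> send_rows --pt "1 0 0 -4.0 1.2 7" --pt "2 0 0 -4.1 1.0 14" --pt "3 0 0 -4.2 0.7 21" --pt "4 0 0 -4.2 0.5 28" --pt "5 0 0 -4.3 0.2 35" --pt "6 0 0 -4.3 0 40" --pt "6 0 0 -4.3 0 40" --pt "6 0 0 -4.3 0 40"

```text
time: 6.25
tcp_pos: [464.1, -41.3, 148.1]
orientation: [[0.943, 0.333, -0.002], [0.333, -0.943, 0.0], [-0.002, -0.001, -1.0]]
force: [-0.3, -0.5, -1.5]
opening: 13.4
grip_force: 44.5
```

```bash
python3 - <<'E'
from h import *
s=manip.read_state();print(np.round(s["joint_positions"],3),np.round(s["tcp_pos"],1),np.round(s["orientation"],3).tolist(),np.degrees(np.arctan2(s["orientation"][1,0],s["orientation"][0,0])))
E
```

```text
[-0.264  0.209 -0.357  1.007 -0.     2.538] [464.1 -41.3 148.1] [[0.943, 0.333, -0.002], [0.333, -0.943, 0.0], [-0.002, -0.001, -1.0]] 19.453231919145555
```

>>> send_rows --pt "0 0 0 0 0 7" --pt "0 0 0 0 0 14" --pt "0 0 0 0 0 21" --pt "0 0 0 0 0 28" --pt "0 0 0 0 0 35" --pt "0 0 0 0 0 42" --pt "0 0 0 0 0 49" --pt "0 0 0 0 0 56"

```text
time: 6.92
tcp_pos: [463.4, -41.4, 148.4]
orientation: [[0.247, 0.969, -0.002], [0.969, -0.247, -0.001], [-0.002, -0.001, -1.0]]
force: [1.2, 0.0, -2.2]
opening: 13.0
grip_force: 44.5
```

>>> send_rows --pt "0 0 0 0 0 7" --pt "0 0 0 0 0 14" --pt "0 0 0 0 0 21" --pt "0 0 0 0 0 28" --pt "0 0 0 0 0 35" --pt "0 0 0 0 0 42" --pt "0 0 0 0 0 49" --pt "0 0 0 0 0 56"

```text
time: 7.58
tcp_pos: [463.4, -41.4, 148.4]
orientation: [[-0.666, 0.746, 0.0], [0.746, 0.666, -0.002], [-0.001, -0.001, -1.0]]
force: [0.3, 0.2, -1.7]
opening: 13.3
grip_force: 44.5
```

>>> send_rows --pt "0 0 0 0 0 7" --pt "0 0 0 0 0 14" --pt "0 0 0 0 0 21" --pt "0 0 0 0 0 28" --pt "0 0 0 0 0 35" --pt "0 0 0 0 0 42" --pt "0 0 0 0 0 49" --pt "0 0 0 0 0 56"

```text
time: 8.25
tcp_pos: [463.4, -41.4, 148.4]
orientation: [[-0.991, -0.134, 0.002], [-0.134, 0.991, -0.001], [-0.002, -0.001, -1.0]]
force: [-0.0, 0.2, -2.1]
opening: 13.3
grip_force: 44.5
```

>>> send_rows --pt "0 2 0 0 0 7" --pt "0 4 0 0 0 14" --pt "0 6 0 0 0 21" --pt "0 8 0 0 0 28" --pt "0 10 0 0 0 35" --pt "0 12 0 0 0 42" --pt "0 14 0 0 0 49" --pt "0 16 0 0 0 56"

```text
time: 8.92
tcp_pos: [463.3, 119.4, 148.5]
orientation: [[-0.443, -0.897, 0.001], [-0.897, 0.443, 0.001], [-0.002, -0.001, -1.0]]
force: [0.5, 0.4, -1.5]
opening: 13.5
grip_force: 44.5
```

>>> send_rows --pt "0 2 0 0 0 7" --pt "0 4 0 0 0 14" --pt "0 5.4 0 0 0 21" --pt "0 5.4 0 0 0 28" --pt "0 5.4 0 0 0 35" --pt "0 5.4 0 0 0 42" --pt "0 5.4 0 0 0 49" --pt "0 5.4 0 0 0 56"

```text
time: 9.58
tcp_pos: [463.3, 172.4, 148.4]
orientation: [[0.496, -0.868, -0.0], [-0.868, -0.496, 0.002], [-0.002, -0.001, -1.0]]
force: [-0.6, 0.5, -1.9]
opening: 13.5
grip_force: 44.5
```

>>> send_rows --pt "0 0 0 0 0 7" --pt "0 0 0 0 0 14" --pt "0 0 0 0 0 21" --pt "0 0 0 0 0 28" --pt "0 0 0 0 0 33" --pt "0 0 0 0 0 33" --pt "0 0 0 0 0 33" --pt "0 0 0 0 0 33"

```text
time: 10.25
tcp_pos: [463.7, 172.4, 148.4]
orientation: [[0.886, -0.464, -0.001], [-0.464, -0.886, 0.002], [-0.002, -0.001, -1.0]]
force: [0.4, 0.2, -0.8]
opening: 13.3
grip_force: 44.5
```

```bash
python3 - <<'E'
from h import *
import pickle
s=manip.read_state();c=viewer.get_calibration("wrist")
a=save("wrist","pics/w4.png")
print(s["time"],s["tcp_pos"],s["opening"],s["force"],np.degrees(np.arctan2(s["orientation"][1,0],s["orientation"][0,0])),s["joint_positions"].round(2))
pickle.dump((c,s),open("w4.pkl","wb"))
E
```

```text
10.25 [463.74320324 172.3811474  148.42988691] 13.310189487479276 [ 0.41998058  0.23434607 -0.84420332] -27.674525335660082 [ 0.19  0.25 -0.29  1.02  0.   -2.47]
```

View pics/w4.png

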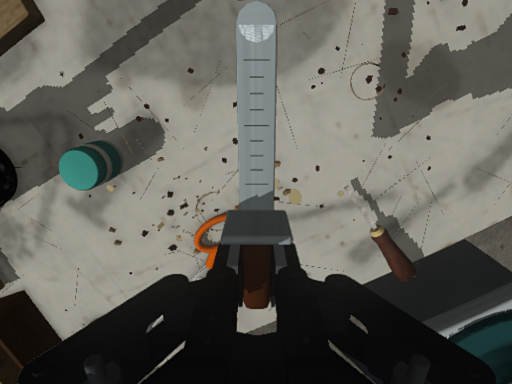

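The block is outside this frame; the bar is held straight at u≈256. I'll move ahead and to the right so the bar doesn't cover the slot.

>>> send_rows --pt "1.5 -1.7 0 0 0 0" --pt "3 -3.4 0 0 0 0" --pt "4.5 -5.1 0 0 0 0" --pt "6 -6.8 0 0 0 0" --pt "7.5 -8.5 0 0 0 0" --pt "9.2 -10.4 0 0 0 0" --pt "9.2 -10.4 0 0 0 0" --pt "9.2 -10.4 0 0 0 0"

```text
time: 10.97
tcp_pos: [556.3, 67.7, 148.1]
orientation: [[0.886, -0.464, -0.002], [-0.464, -0.886, 0.002], [-0.002, -0.001, -1.0]]
force: [-0.4, -0.3, -2.2]
opening: 13.1
grip_force: 44.5
```

```bash
python3 - <<'E'
from h import *
import pickle
s=manip.read_state();c=viewer.get_calibration("wrist")
a=save("wrist","pics/w5.png");cv2.imwrite("pics/w5b.png",cv2.resize(a[:,:,::-1],(800,600)))
print(s["time"],s["tcp_pos"],s["opening"],s["force"],np.degrees(np.arctan2(s["orientation"][1,0],s["orientation"][0,0])))
pickle.dump((c,s),open("w5.pkl","wb"))
E
```

```text
10.9667 [556.33881624  67.70295283 148.05248382] 13.110755898246751 [-0.37568571 -0.27419548 -2.23112746] -27.623849727942343
```

View pics/w5b.png

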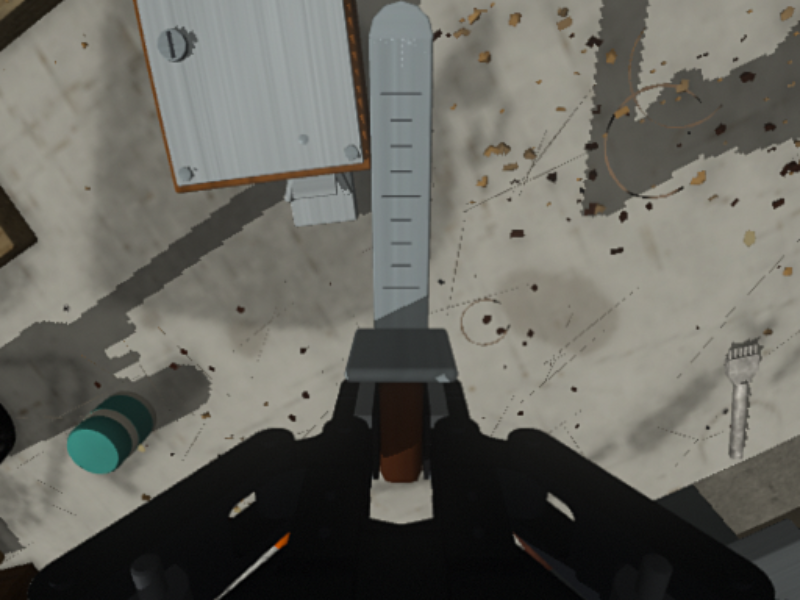

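The block's cover front corners are at (178,187) and (368,162). The bed front corners are at (296,226) and (355,219), with the cheeks at about (290,190) and (350,180). The block is turned roughly 7° CCW relative to the bar.

```bash
python3 - <<'E'
from h import *
import pickle;c,s=pickle.load(open("w5.pkl","rb"))
im=cv2.imread("pics/w5.png");k=512/800
def w(p,z): return ray("wrist",np.array(p)*k,z,c)
f=w([[177,188],[368,163]],40);b=w([[296,226],[355,219]],14);l=w([[134,0],[177,188]],40);r=w([[347,0],[368,163]],40)
an=lambda d:np.degrees(np.arctan2(d[1],d[0]))
print("front",f.round(1).tolist(),np.linalg.norm(f[0]-f[1]),"heading",an(f[0]-f[1])-90)
print("bed",b.round(1).tolist(),np.linalg.norm(b[0]-b[1]),an(b[0]-b[1])-90,"sides",an(l[0]-l[1]),an(r[0]-r[1]))
n=w([[401,2],[401,300]],140.5);print("bar tip",n.round(1).tolist(),an(n[0]-n[1]),np.linalg.norm(n[0,:2]-s["tcp_pos"][:2]))
cv2.imwrite("pics/w5c.png",cv2.resize(im[60:160,100:240],(798,570),interpolation=cv2.INTER_CUBIC))
E
```

```text
front [[670.8, 150.2, 40.0], [631.4, 48.4, 40.0]] 109.16605634355484 heading -21.152411697721604
bed [[619.7, 108.8, 14.0], [606.1, 73.7, 14.0]] 37.665082632858145 -21.171726653191627 sides -20.983547245178624 -21.131879170918985
bar tip [[666.1, 9.9, 140.5], [582.4, 53.7, 140.5]] -27.63629251847931 124.0682719022521
```

View pics/w5c.png

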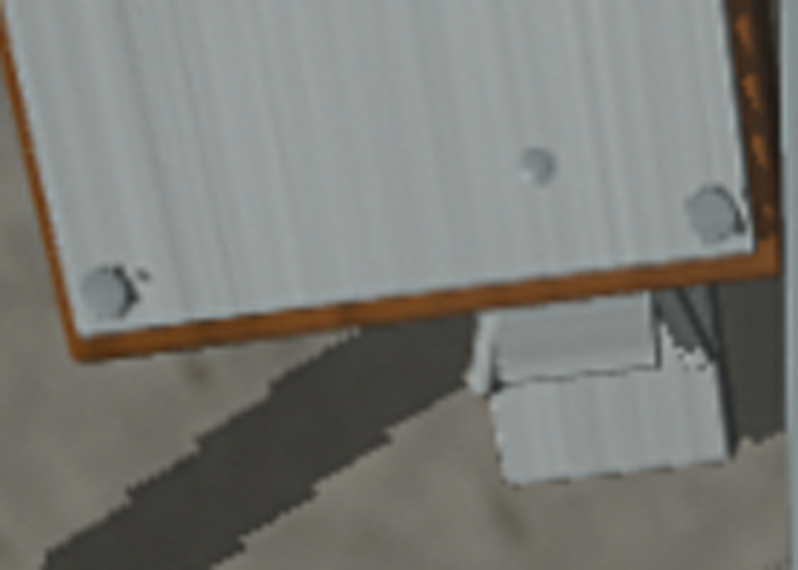

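>>> send_rows --pt "-1 1.3 0 0 0 1.5" --pt "-2 2.6 0 0 0 3" --pt "-3 4 0 0 0 4.5" --pt "-4 5.3 0 0 0 6" --pt "-4.7 6.5 0 0 0 6.5" --pt "-4.7 6.5 -2 0 0 6.5" --pt "-4.7 6.5 -4 0 0 6.5" --pt "-4.7 6.5 -6 0 0 6.5"

```text
time: 11.68
tcp_pos: [508.1, 135.0, 88.2]
orientation: [[0.935, -0.355, -0.0], [-0.355, -0.935, 0.002], [-0.001, -0.002, -1.0]]
force: [0.8, 0.4, -2.6]
opening: 13.0
grip_force: 44.5
```

>>> send_rows --pt "0 0 -1 0 0 0" --pt "0 0 -2 0 0 0" --pt "0 0 -3 0 0 0" --pt "0 0 -4 0 0 0" --pt "0 0 -4 0 0 0" --pt "0 0 -4 0 0 0" --pt "0 0 -4 0 0 0" --pt "0 0 -4 0 0 0"

```text
time: 12.35
tcp_pos: [509.2, 133.8, 49.1]
orientation: [[0.934, -0.357, -0.0], [-0.357, -0.934, 0.002], [-0.001, -0.001, -1.0]]
force: [-0.4, 0.1, -1.0]
opening: 13.3
grip_force: 44.4
```

```bash
python3 - <<'E'
from h import *
import pickle
s=manip.read_state();c=viewer.get_calibration("wrist")
a=save("wrist","pics/w6.png");cv2.imwrite("pics/w6b.png",cv2.resize(a[0:150,156:356,::-1],(800,600),interpolation=cv2.INTER_CUBIC))
print(s["time"],s["tcp_pos"],s["opening"],s["force"],np.degrees(np.arctan2(s["orientation"][1,0],s["orientation"][0,0])))
pickle.dump((c,s),open("w6.pkl","wb"))
E
```

```text
12.35 [509.16873217 133.84476519  49.14092044] 13.302709290411142 [-0.39706972  0.10559345 -1.01117887] -20.89166432856209
```

View pics/w6b.png

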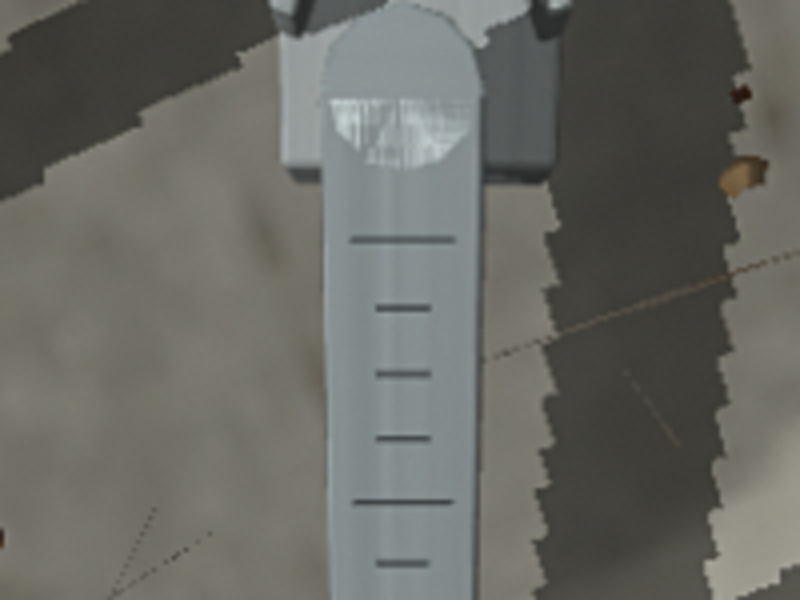

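The close-up shows the bed edges at x=281 and 557, so its centre is 419. The bar is centred at 402, so the slot lies about 2.5 mm to the tool's right. Headings match, and the nose is just short of the cheeks.

>>> send_rows --pt "-0.05 -0.12 0 0 0 0" --pt "-0.09 -0.24 0 0 0 0" --pt "-0.09 -0.24 -0.4 0 0 0" --pt "-0.09 -0.24 -0.8 0 0 0" --pt "-0.09 -0.24 -1.2 0 0 0" --pt "-0.09 -0.24 -1.6 0 0 0" --pt "-0.09 -0.24 -1.65 0 0 0" --pt "-0.09 -0.24 -1.65 0 0 0"

```text
time: 13.07
tcp_pos: [508.0, 131.0, 31.7]
orientation: [[0.934, -0.357, -0.002], [-0.357, -0.934, 0.001], [-0.002, -0.001, -1.0]]
force: [-0.2, 0.2, 0.2]
opening: 13.4
grip_force: 44.8
```

```bash
python3 - <<'E'
from h import *
s=manip.read_state();c=viewer.get_calibration("wrist")
a=save("wrist","pics/w7.png");cv2.imwrite("pics/w7b.png",cv2.resize(a[0:90,196:316,::-1],(800,600),interpolation=cv2.INTER_CUBIC))
print(s["time"],s["tcp_pos"],s["force"],np.degrees(np.arctan2(s["orientation"][1,0],s["orientation"][0,0])))
E
```

```text
13.0667 [508.04532421 131.01740648  31.68292008] [-0.17813003  0.20619411  0.22204557] -20.91709584787974
```

View pics/w7b.png

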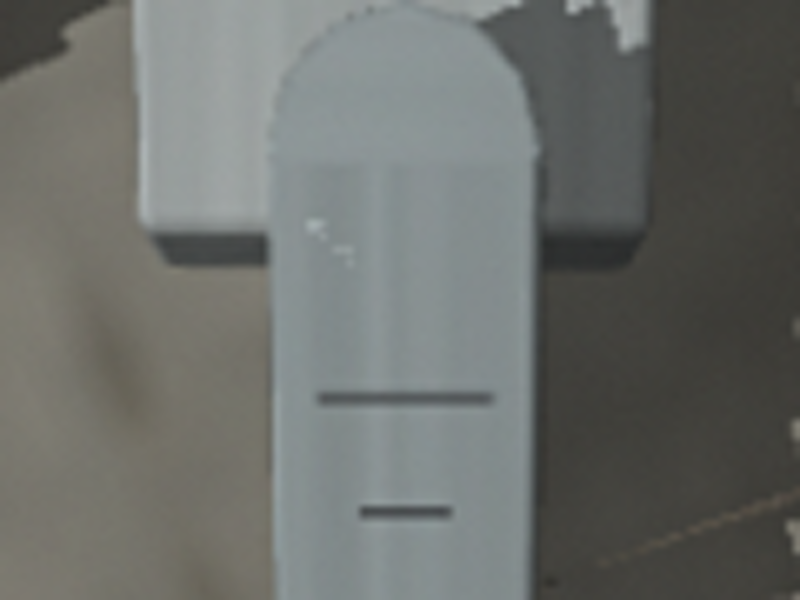

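The nose is on the bed. The bed edges are at 140 and 648, centre 394, against the bar's 404, so I'll shift 0.7 mm left and go in.

>>> send_rows --pt "0.02 0.07 0.02 0 0 0" --pt "0.21 0 0.02 0 0 0" --pt "0.49 -0.11 0.02 0 0 0" --pt "0.77 -0.22 0.02 0 0 0" --pt "1.05 -0.33 0.02 0 0 0" --pt "1.33 -0.43 0.02 0 0 0" --pt "1.61 -0.54 0.02 0 0 0" --pt "1.61 -0.54 0.02 0 0 0"

```text
time: 13.78
tcp_pos: [524.9, 125.4, 32.1]
orientation: [[0.934, -0.357, -0.001], [-0.357, -0.934, 0.001], [-0.001, -0.001, -1.0]]
force: [0.4, -0.3, -2.0]
opening: 13.0
grip_force: 44.5
```

>>> send_rows --pt "0.19 -0.07 0 0 0 0" --pt "0.37 -0.14 0 0 0 0" --pt "0.56 -0.21 0 0 0 0" --pt "0.75 -0.29 0 0 0 0" --pt "0.93 -0.36 0 0 0 0" --pt "1.12 -0.43 0 0 0 0" --pt "1.31 -0.5 0 0 0 0" --pt "1.31 -0.5 0 0 0 0"

```text
time: 14.45
tcp_pos: [537.7, 120.5, 32.1]
orientation: [[0.934, -0.357, -0.001], [-0.357, -0.934, 0.001], [-0.001, -0.001, -1.0]]
force: [-0.6, 0.2, -2.4]
opening: 13.4
grip_force: 44.5
```

>>> send_rows --pt "0.19 -0.07 0 0 0 0" --pt "0.37 -0.14 0 0 0 0" --pt "0.56 -0.21 0 0 0 0" --pt "0.75 -0.29 0 0 0 0" --pt "0.93 -0.36 0 0 0 0" --pt "1.12 -0.43 0 0 0 0" --pt "1.31 -0.5 0 0 0 0" --pt "1.31 -0.5 0 0 0 0"

```text
time: 15.12
tcp_pos: [550.3, 115.6, 32.0]
orientation: [[0.934, -0.357, -0.002], [-0.357, -0.934, 0.002], [-0.002, -0.001, -1.0]]
force: [-2.2, 0.2, -1.3]
opening: 13.2
grip_force: 44.6
```

>>> send_rows --pt "0.14 -0.05 0 0 0 0" --pt "0.28 -0.11 0 0 0 0" --pt "0.42 -0.16 0 0 0 0" --pt "0.56 -0.22 0 0 0 0" --pt "0.7 -0.27 0 0 0 0" --pt "0.84 -0.32 0 0 0 0" --pt "0.93 -0.36 0 0 0 0" --pt "0.93 -0.36 0 0 0 0"

```text
time: 15.78
tcp_pos: [560.2, 111.9, 32.1]
orientation: [[0.934, -0.357, -0.001], [-0.357, -0.934, 0.001], [-0.001, -0.001, -1.0]]
force: [-0.7, 1.2, -3.1]
opening: 13.3
grip_force: 44.4
```

>>> send_rows --pt "0.06 -0.02 0 0 0 0" --pt "0.12 -0.05 0 0 0 0" --pt "0.18 -0.07 0 0 0 0" --pt "0.24 -0.09 0 0 0 0" --pt "0.3 -0.12 0 0 0 0" --pt "0.36 -0.14 0 0 0 0" --pt "0.42 -0.16 0 0 0 0" --pt "0.48 -0.18 0 0 0 0"

```text
time: 16.45
tcp_pos: [564.6, 110.2, 32.1]
orientation: [[0.934, -0.357, -0.001], [-0.357, -0.934, 0.001], [-0.002, -0.001, -1.0]]
force: [-5.4, 1.7, -1.3]
opening: 13.2
grip_force: 44.5
```

>>> send_rows --pt "0.02 -0.01 0 0 0 0" --pt "0.04 -0.02 0 0 0 0" --pt "0.06 -0.02 0 0 0 0" --pt "0.08 -0.03 0 0 0 0" --pt "0.1 -0.04 0 0 0 0" --pt "0.12 -0.05 0 0 0 0" --pt "0.14 -0.05 0 0 0 0" --pt "0.14 -0.05 0 0 0 0"

```text
time: 17.12
tcp_pos: [566.0, 109.7, 32.1]
orientation: [[0.934, -0.357, -0.001], [-0.357, -0.934, 0.001], [-0.002, -0.001, -1.0]]
force: [-2.6, 1.3, -2.2]
opening: 13.3
grip_force: 44.5
```

Only drag so far. I'll creep in small steps with a softer grip as a force limiter.

>>> send_rows --pt "0.03 -0.01 0 0 0 0" --pt "0.06 -0.02 0 0 0 0" --pt "0.09 -0.04 0 0 0 0" --pt "0.12 -0.05 0 0 0 0" --pt "0.15 -0.06 0 0 0 0" --pt "0.18 -0.07 0 0 0 0" --pt "0.21 -0.08 0 0 0 0" --pt "0.21 -0.08 0 0 0 0" --grip_force 25

```text
time: 17.78
tcp_pos: [568.2, 108.9, 32.1]
orientation: [[0.934, -0.357, -0.001], [-0.357, -0.934, 0.001], [-0.001, -0.001, -1.0]]
force: [-3.3, 0.8, -2.2]
opening: 13.5
grip_force: 44.4
```

>>> send_rows --pt "0.03 -0.01 0 0 0 0" --pt "0.06 -0.02 0 0 0 0" --pt "0.09 -0.04 0 0 0 0" --pt "0.12 -0.05 0 0 0 0" --pt "0.15 -0.06 0 0 0 0" --pt "0.18 -0.07 0 0 0 0" --pt "0.21 -0.08 0 0 0 0" --pt "0.21 -0.08 0 0 0 0" --grip 0.5 --grip_force 25

```text
time: 18.45
tcp_pos: [570.3, 108.1, 32.1]
orientation: [[0.934, -0.357, -0.001], [-0.357, -0.934, 0.001], [-0.001, -0.001, -1.0]]
force: [-1.9, 0.9, -2.6]
opening: 13.1
grip_force: 44.4
```

>>> send_rows --pt "0.03 -0.01 0 0 0 0" --pt "0.06 -0.02 0 0 0 0" --pt "0.09 -0.04 0 0 0 0" --pt "0.12 -0.05 0 0 0 0" --pt "0.15 -0.06 0 0 0 0" --pt "0.18 -0.07 0 0 0 0" --pt "0.21 -0.08 0 0 0 0" --pt "0.21 -0.08 0 0 0 0"

```text
time: 19.12
tcp_pos: [572.3, 107.3, 32.1]
orientation: [[0.934, -0.357, -0.001], [-0.357, -0.934, 0.001], [-0.001, -0.001, -1.0]]
force: [-3.4, 0.7, -2.5]
opening: 13.7
grip_force: 44.4
```

>>> send_rows --pt "0.03 -0.01 0 0 0 0" --pt "0.06 -0.02 0 0 0 0" --pt "0.09 -0.04 0 0 0 0" --pt "0.12 -0.05 0 0 0 0" --pt "0.15 -0.06 0 0 0 0" --pt "0.18 -0.07 0 0 0 0" --pt "0.21 -0.08 0 0 0 0" --pt "0.21 -0.08 0 0 0 0"

```text
time: 19.78
tcp_pos: [574.4, 106.5, 32.1]
orientation: [[0.934, -0.357, -0.001], [-0.357, -0.934, 0.001], [-0.002, -0.001, -1.0]]
force: [-3.6, 0.7, -2.5]
opening: 13.1
grip_force: 44.4
```

>>> send_rows --pt "0.03 -0.01 0 0 0 0" --pt "0.06 -0.02 0 0 0 0" --pt "0.09 -0.04 0 0 0 0" --pt "0.12 -0.05 0 0 0 0" --pt "0.15 -0.06 0 0 0 0" --pt "0.18 -0.07 0 0 0 0" --pt "0.21 -0.08 0 0 0 0" --pt "0.21 -0.08 0 0 0 0"

```text
time: 20.45
tcp_pos: [576.6, 105.7, 32.1]
orientation: [[0.934, -0.357, -0.001], [-0.357, -0.934, 0.001], [-0.001, -0.001, -1.0]]
force: [-2.1, 0.5, -3.5]
opening: 13.1
grip_force: 44.4
```

>>> send_rows --pt "0.03 -0.01 0 0 0 0" --pt "0.06 -0.02 0 0 0 0" --pt "0.09 -0.04 0 0 0 0" --pt "0.12 -0.05 0 0 0 0" --pt "0.15 -0.06 0 0 0 0" --pt "0.18 -0.07 0 0 0 0" --pt "0.21 -0.08 0 0 0 0" --pt "0.21 -0.08 0 0 0 0"

```text
time: 21.12
tcp_pos: [578.7, 104.9, 32.1]
orientation: [[0.934, -0.357, -0.001], [-0.357, -0.934, 0.001], [-0.001, -0.001, -1.0]]
force: [-3.1, 0.5, -3.1]
opening: 12.9
grip_force: 44.4
```

>>> send_rows --pt "0.03 -0.01 0 0 0 0" --pt "0.06 -0.02 0 0 0 0" --pt "0.09 -0.04 0 0 0 0" --pt "0.12 -0.05 0 0 0 0" --pt "0.15 -0.06 0 0 0 0" --pt "0.18 -0.07 0 0 0 0" --pt "0.21 -0.08 0 0 0 0" --pt "0.21 -0.08 0 0 0 0"

```text
time: 21.78
tcp_pos: [580.7, 104.1, 32.1]
orientation: [[0.934, -0.357, -0.001], [-0.357, -0.934, 0.001], [-0.002, -0.001, -1.0]]
force: [-3.5, 1.1, -3.7]
opening: 13.7
grip_force: 44.3
```

>>> send_rows --pt "0.03 -0.01 0 0 0 0" --pt "0.06 -0.02 0 0 0 0" --pt "0.09 -0.04 0 0 0 0" --pt "0.12 -0.05 0 0 0 0" --pt "0.15 -0.06 0 0 0 0" --pt "0.18 -0.07 0 0 0 0" --pt "0.21 -0.08 0 0 0 0" --pt "0.21 -0.08 0 0 0 0"

```text
time: 22.45
tcp_pos: [582.8, 103.3, 32.1]
orientation: [[0.934, -0.357, -0.001], [-0.357, -0.934, 0.001], [-0.001, -0.001, -1.0]]
force: [-3.7, 1.0, -1.8]
opening: 13.3
grip_force: 44.3
```

>>> send_rows --pt "0.03 -0.01 0 0 0 0" --pt "0.06 -0.02 0 0 0 0" --pt "0.09 -0.04 0 0 0 0" --pt "0.12 -0.05 0 0 0 0" --pt "0.15 -0.06 0 0 0 0" --pt "0.18 -0.07 0 0 0 0" --pt "0.21 -0.08 0 0 0 0" --pt "0.21 -0.08 0 0 0 0"

```text
time: 23.12
tcp_pos: [584.9, 102.5, 32.1]
orientation: [[0.934, -0.357, -0.001], [-0.357, -0.934, 0.001], [-0.002, -0.001, -1.0]]
force: [-2.5, 0.5, -3.4]
opening: 13.3
grip_force: 44.3
```

>>> send_rows --pt "0.03 -0.01 0 0 0 0" --pt "0.06 -0.02 0 0 0 0" --pt "0.09 -0.04 0 0 0 0" --pt "0.12 -0.05 0 0 0 0" --pt "0.15 -0.06 0 0 0 0" --pt "0.18 -0.07 0 0 0 0" --pt "0.21 -0.08 0 0 0 0" --pt "0.21 -0.08 0 0 0 0"

```text
time: 23.78
tcp_pos: [587.0, 101.7, 32.1]
orientation: [[0.934, -0.357, -0.001], [-0.357, -0.934, 0.001], [-0.002, -0.001, -1.0]]
force: [-3.4, 0.2, -2.2]
opening: 13.5
grip_force: 44.3
```

>>> send_rows --pt "0.03 -0.01 0 0 0 0" --pt "0.06 -0.02 0 0 0 0" --pt "0.09 -0.04 0 0 0 0" --pt "0.12 -0.05 0 0 0 0" --pt "0.15 -0.06 0 0 0 0" --pt "0.18 -0.07 0 0 0 0" --pt "0.21 -0.08 0 0 0 0" --pt "0.21 -0.08 0 0 0 0"

```text
time: 24.45
tcp_pos: [589.2, 100.9, 32.1]
orientation: [[0.934, -0.357, -0.001], [-0.357, -0.934, 0.001], [-0.001, -0.001, -1.0]]
force: [-1.5, 0.7, -4.2]
opening: 13.2
grip_force: 44.3
```

>>> send_rows --pt "0.03 -0.01 0 0 0 0" --pt "0.06 -0.02 0 0 0 0" --pt "0.09 -0.04 0 0 0 0" --pt "0.12 -0.05 0 0 0 0" --pt "0.15 -0.06 0 0 0 0" --pt "0.18 -0.07 0 0 0 0" --pt "0.21 -0.08 0 0 0 0" --pt "0.21 -0.08 0 0 0 0"

```text
time: 25.12
tcp_pos: [591.3, 100.1, 32.1]
orientation: [[0.934, -0.357, -0.001], [-0.357, -0.934, 0.001], [-0.001, -0.001, -1.0]]
force: [-2.5, 1.4, -3.9]
opening: 13.2
grip_force: 44.3
```

>>> send_rows --pt "0.03 -0.01 0 0 0 0" --pt "0.06 -0.02 0 0 0 0" --pt "0.09 -0.04 0 0 0 0" --pt "0.12 -0.05 0 0 0 0" --pt "0.15 -0.06 0 0 0 0" --pt "0.18 -0.07 0 0 0 0" --pt "0.21 -0.08 0 0 0 0" --pt "0.21 -0.08 0 0 0 0"

```text
time: 25.78
tcp_pos: [593.4, 99.2, 32.1]
orientation: [[0.934, -0.357, -0.001], [-0.357, -0.934, 0.001], [-0.001, -0.001, -1.0]]
force: [-3.0, -0.3, -3.0]
opening: 13.3
grip_force: 44.2
```

>>> send_rows --pt "0.03 -0.01 0 0 0 0" --pt "0.06 -0.02 0 0 0 0" --pt "0.09 -0.04 0 0 0 0" --pt "0.12 -0.05 0 0 0 0" --pt "0.15 -0.06 0 0 0 0" --pt "0.18 -0.07 0 0 0 0" --pt "0.21 -0.08 0 0 0 0" --pt "0.21 -0.08 0 0 0 0"

```text
time: 26.45
tcp_pos: [595.5, 98.5, 32.1]
orientation: [[0.934, -0.357, -0.001], [-0.357, -0.934, 0.001], [-0.001, -0.001, -1.0]]
force: [-2.0, 1.5, -4.6]
opening: 13.4
grip_force: 44.2
```

>>> send_rows --pt "0.03 -0.01 0 0 0 0" --pt "0.06 -0.02 0 0 0 0" --pt "0.09 -0.04 0 0 0 0" --pt "0.12 -0.05 0 0 0 0" --pt "0.15 -0.06 0 0 0 0" --pt "0.18 -0.07 0 0 0 0" --pt "0.21 -0.08 0 0 0 0" --pt "0.21 -0.08 0 0 0 0"

```text
time: 27.12
tcp_pos: [596.8, 97.9, 32.0]
orientation: [[0.934, -0.357, -0.002], [-0.357, -0.934, 0.002], [-0.003, -0.001, -1.0]]
force: [-7.4, 1.1, -2.0]
opening: 13.5
grip_force: 44.5
```

Force is rising and the motion has stalled, so this is the stop. I'll press a little more and hold.

>>> send_rows --pt "0.01 0 0 0 0 0" --pt "0.02 -0.01 0 0 0 0" --pt "0.03 -0.01 0 0 0 0" --pt "0.04 -0.02 0 0 0 0" --pt "0.05 -0.02 0 0 0 0" --pt "0.05 -0.02 0 0 0 0" --pt "0.05 -0.02 0 0 0 0" --pt "0.05 -0.02 0 0 0 0"

```text
time: 27.78
tcp_pos: [596.8, 97.9, 31.9]
orientation: [[0.934, -0.357, -0.003], [-0.357, -0.934, 0.002], [-0.004, -0.001, -1.0]]
force: [-9.8, 4.3, -0.1]
opening: 13.5
grip_force: 44.7
```

>>> send_rows --pt "0.01 0 0 0 0 0" --pt "0.02 -0.01 0 0 0 0" --pt "0.03 -0.01 0 0 0 0" --pt "0.03 -0.01 0 0 0 0" --pt "0.03 -0.01 0 0 0 0" --pt "0.03 -0.01 0 0 0 0" --pt "0.03 -0.01 0 0 0 0" --pt "0.03 -0.01 0 0 0 0"

```text
time: 28.45
tcp_pos: [596.8, 97.9, 31.9]
orientation: [[0.934, -0.357, -0.004], [-0.357, -0.934, 0.002], [-0.004, -0.001, -1.0]]
force: [-11.7, 3.6, 0.7]
opening: 13.0
grip_force: 44.8
```

>>> send_rows --pt "0 0 0 0 0 0" --pt "0 0 0 0 0 0" --pt "0 0 0 0 0 0" --pt "0 0 0 0 0 0" --pt "0 0 0 0 0 0" --pt "0 0 0 0 0 0" --pt "0 0 0 0 0 0" --pt "0 0 0 0 0 0" --grip 3.2

```text
time: 29.12
tcp_pos: [598.3, 97.4, 32.1]
orientation: [[0.934, -0.357, -0.001], [-0.357, -0.934, 0.001], [-0.002, -0.001, -1.0]]
force: [-0.4, 0.2, -0.3]
opening: 31.8
grip_force: 0.0
```

>>> send_rows --pt "-0.1 0.04 0.5 0 0 0" --pt "-0.1 0.04 1 0 0 0" --pt "-0.1 0.04 2 0 0 0" --pt "-0.1 0.04 4 0 0 0" --pt "-0.1 0.04 6 0 0 0" --pt "-0.1 0.04 8 0 0 0" --pt "-0.1 0.04 10 0 0 0" --pt "-0.1 0.04 10 0 0 0"

```text
time: 29.78
tcp_pos: [598.9, 97.9, 136.8]
orientation: [[0.934, -0.357, 0.005], [-0.357, -0.934, 0.002], [0.004, -0.003, -1.0]]
force: [0.9, 0.1, -0.1]
opening: 32.1
grip_force: 0.0
```

```bash
python3 - <<'E'
from h import *
import pickle
s=manip.read_state();c=viewer.get_calibration("wrist")
a=save("wrist","pics/w8.png");print(s["time"],s["tcp_pos"],s["force"],s["opening"])
hsv=cv2.cvtColor(a,cv2.COLOR_RGB2HSV);m=cv2.inRange(hsv,(0,90,20),(20,255,160));m[:,:180]=0;m[:,330:]=0
n,l,st,ce=cv2.connectedComponentsWithStats(m)
for i in np.argsort(-st[1:,4])[:4]+1: print(st[i].tolist(),ce[i].round(1).tolist(),ray("wrist",[ce[i]],60,c).round(1).tolist())
E
```

```text
29.7833 [598.87241698  97.93749166 136.76761607] [ 0.93089539  0.14374352 -0.06727567] 32.065656438504824
[180, 0, 124, 142, 909] [270.6, 103.3] [[667.1, 60.5, 60.0]]
[250, 186, 15, 39, 574] [257.0, 204.7] [[595.1, 98.9, 60.0]]
[305, 90, 8, 8, 40] [308.6, 93.8] [[663.5, 31.7, 60.0]]
[254, 293, 7, 5, 28] [257.0, 294.8] [[510.9, 131.1, 60.0]]
```

```bash
python3 -c "
from rig import manip
print(manip.close_job())"
```

```text
the job is handed in; nothing more can be done
None
```

I slid the larger gauge bar into the slot, pressed it against the hidden stop with about 9 N (12 N push less drag), and let go at 29 s. A last wrist-camera check put the handle within about 2 mm of where I released it, and I handed the job in; it returned no verdict.

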